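Count two tester carriers into the dock of a sorting tray

ROBOT

A 6-joint arm with a two-finger parallel gripper is mounted at the origin on the work surface. World frame = base frame: x ahead of the robot, y to its left, z up, the work surface at z = 0. Lengths are in mm, angles in degrees, forces in N, time in s.
With the tool pointing down it reaches from about 300 to 850 mm from the base axis. Payload 4.2 kg.
Tool frame: the origin (TCP) lies at the very end of the fingers, on their centre line; the grasp point (between the pads) lies 19 mm behind it (env.grip_depth is the distance from the TCP to the grasp point, in mm); y points along the fingers, z is the direction in which the jaws open and shut, and the axes are right-handed (so a half turn about y gives the same grasp; the last joint's range is limited). The gripper opens to 91 mm and grips with 3 to 60 N. Pads are 32 mm wide; open, the fingers measure 118 mm over their backs; the gripper's body (76 mm by 178 mm) begins 60 mm behind the grasp point.
Start: joints at [-67.609, 18.312, 89.639, -0, 72.044, -1.146], TCP at [229.627, -527.176, 213.976] pointing down, gripper open.
Joint ranges: [-177.97, 177.97], [-48.28, 115.42], [12.27, 149.76], [-77.06, 257.06], [2.81, 150.46], [-146.56, 146.56]. Speed limits (degrees/s): [147.25, 147.25, 180, 180, 180, 180].

INTERFACE

Orientations are given as [roll, pitch, yaw] about the fixed x, y, z axes, in that order (R = Rz(yaw) Ry(pitch) Rx(roll)).
In Python, from workcell import state, imaging, job, env gives the robot as it stands.
- The arm moves only by the shell command python3 -m pendant 'ROWS' [FORCE]. ROWS is JSON, a list of rows, each an object with "delta_pos": the shift along the tool's x, y, z in cm, a list of three; "twist": the turn, a rotation vector about the tool's x, y, z in degrees, a list of three; "grip": the opening in per cent of the stroke, from 0 (shut) to 100 (fully open). In form: [{"delta_pos": [tx, ty, tz], "twist": [wx, wy, wz], "grip": grip}, ...]. A call has exactly 5 rows; each row is the pose to reach, as a shift and turn from the pose commanded when the call began, along the tool's axes at that moment; what a row does not reach only later rows make up. A row lasts 1/10 s, in which the tool goes at most 50 mm and 8.59 degrees, less where a joint would pass 70% of its speed; a pose out of reach is approached as far as the arm can. A call with a gripper value outside its range is refused whole. The fingers move at their own pace and stop on an object; FORCE is the grip in N (left out, the last holds). Time passes only in rows, so rows that repeat a pose let the fingers close, or fill a call up. It gives the time, the measured TCP pose, the force and the opening at its end, in the units of the state.
- state(): the state, without advancing time (a new reading comes with each control period).
- imaging.grab_frame(name): name is "side" or "top"; returns (picture, depth): 384x512x3 uint8, red, green, blue; 384x512 float32, mm along the optical axis (not along the pixel's ray), 0 where there is no reading.
- imaging.camera_info(name): a dict with "fx", "fy", "cx", "cy" (pixels), "k1" (the pictures are not rectified: a ray, as slopes to the right and down, at radius r is drawn at 1 + k1 r^2 times it, then the intrinsics apply), "R" (3x3) and "t" (3): a world point X has camera coordinates R X + t. Camera axes: x right, y down, z forward; pixel columns grow to the right and rows downward; lengths in mm; the calibration is good to about 2 mm. A picture is of the moment at which its call begins. camera_info takes no time and is no camera call.
- job.job_done(): hands the job in, once; it reports no verdict.
The state is a dict: "time_s": time; "qpos": joint angles; "qvel": joint speeds; "effort": joint torques, N m; "ee_pos": TCP position; "ee_rot": TCP orientation; "force": force on the tool from outside, world axes, zero at the start; "torque": the same for the moment, N m; "gripper_width": finger opening in mm.
Only numpy, scipy, OpenCV 4.12 (cv2) and the standard library are available. Lean on these libraries where they do the work, as an engineer would, in place of code of your own. Each camera call takes 0.05 s, during which the arm holds its last target.

TASK

In the plus-shaped sorting tray, slide the carrier with the round jar through the empty crossing into the dock lane and press it gently but firmly against the spring stop until the stop counts it; then slide the carrier with the square bottle into the crossing and up the dock lane behind it, and press it gently against the round one, so that the stop counts again. Slide the carriers along the tray's floor without lifting them, never overload the stop, let go, and leave the oblong carrier and everything else where it is.

Things in the scene. Friction and masses are not known exactly. Their poses are not given: they have to be found in the camera images.
- tray: Plywood sorting tray with dark lane floors, fixed, 292 x 224 mm; origin on the table under the centre of its plus-shaped crossing. Lanes 68 mm wide, floor 4 mm and wall tops 16 mm above the table, rounded inner corners. Dock lane along its +x (away from the robot), ending at the stop. Storage arms along +y, -y, -x, closed 104 mm from the centre; a stored carrier's centre is 67 to 71 mm out, one in each arm, any order.
- stop: Spring stop ending the dock lane: aluminium block 40 x 44 x 16 mm, origin under it, on the tray floor 158 mm along tray x; axes as the tray's. Its nose plate (30 mm wide) stands out by an unmeasured setting: a carrier touches it with its centre 71 to 99 mm along tray x; find it by feel. The nose yields 1 mm per 4 N and springs back. It counts when pressed over 5 N for 0.3 s; over 14 N harms it.
- round_mid (a point): Round carrier: grey base 64 x 64 x 10 mm with a white tester fixed upright on its middle, a round jar of 32 mm diameter, 44 mm tall. 54 mm tall in all, 0.1 to 0.23 kg, loose, gliding easily (friction about 0.15). This point: its centre, 27 mm above its underside (31 mm above the table in the tray). Axes start parallel to the tray's within 0.02 rad.
- square_mid (a point): Square carrier: grey base 64 x 64 x 10 mm with a white tester fixed upright on its middle, a square bottle of 30 x 30 mm, sides parallel to the base's, 44 mm tall. 54 mm tall in all, 0.1 to 0.23 kg, loose, gliding easily (friction about 0.15). This point: its centre, 27 mm above its underside (31 mm above the table in the tray). Axes start parallel to the tray's within 0.02 rad.
- oblong_mid (a point): Oblong carrier, to be left where it is: grey base 64 x 64 x 10 mm with a white tester fixed upright on its middle, an oblong box of 22 mm (carrier's x) by 46 mm (carrier's y), 44 mm tall. 54 mm tall in all, 0.1 to 0.23 kg, loose, gliding easily (friction about 0.15). This point: its centre, 27 mm above its underside (31 mm above the table in the tray). Axes start parallel to the tray's within 0.02 rad.
- round: The round carrier's body; origin at the centre of its underside.
- square: The square carrier's body; origin at the centre of its underside.
- cap: Bystander: loose black cap, 28 mm diameter, 14 mm high, lying on the tray's raised corner beside the dock lane (its top 30 mm above the table). Origin at the centre of its underside.
- lotion: Bystander: white bottle, 44 mm diameter, 130 mm tall, on the table at the tray's +y side. Origin at the centre of its underside.
- cream: Bystander: amber jar, 60 mm diameter, 55 mm tall, on the table at the tray's -y side. Origin at the centre of its underside.
- tape: Bystander: cardboard roll, 84 mm diameter, 24 mm high. Origin at the centre of its underside.
- shampoo: Bystander: amber bottle, 60 mm diameter, 190 mm tall. Origin at the centre of its underside.
- spray: Bystander: metal can, 48 mm diameter, 170 mm tall. Origin at the centre of its underside.
Mind the look-alikes: they are no part of the job. Leave any green look-alike of the round alone.

How it is judged (in metres and radians):
On the way, in this order (a step that is already met when the one before it is completed fails the run):
1. the round carrier, in the dock lane, is pressed against the stop's nose with more than 5 N for 0.3 s while the square one is not touching it (contact force between round and stop above 5 N and contact force between square and round below 0.5 N), for 0.3 s.
2. the square carrier follows up the dock lane and presses the round one against the stop with more than 5 N for 0.3 s (contact force between square and round above 3 N and contact force between round and stop above 5 N), for 0.3 s.
At the end, for the whole second after the job is handed in: Round carrier flat in the dock lane, centre over 67 mm from the tray's centre along its x; square carrier flat close behind it, centre over 3 mm past the tray's centre; both within 6 mm of the lane's middle, centres under 69 mm apart, at rest, let go; oblong carrier still in its arm (x of round_mid in the frame of tray above 0.067 m and y of round_mid in the frame of tray between -0.006 and 0.006 m and x of square_mid in the frame of tray above 0.003 m and y of square_mid in the frame of tray between -0.006 and 0.006 m and distance between round_mid and square_mid below 0.069 m and z of each of round_mid, square_mid in the frame of tray below 0.034 m and linear speed of each of round, square below 0.01 m/s); the robot touches nothing.
It fails at once if the stop is pressed with more than 14 N (contact force between stop and anything else above 14 N).
It fails at once if the round or square carrier is lifted more than 10 mm off the tray's floor (z of any of round_mid, square_mid in the frame of tray above 0.041 m).
It fails at once if the oblong carrier is moved more than 15 mm (distance of oblong_mid from where it was at the start of the episode above 0.015 m).
It fails at once if another thing on the table is moved more than 20 mm or tipped (distance of any of cap, lotion, cream, tape, shampoo, spray from where it was at the start of the episode above 0.02 m or angle between any of cap, lotion, cream, tape, shampoo, spray's own z axis and vertical above 0.4 rad).
It also fails if it takes over 67 s, if anything falls off the work surface, if the arm or the gripper's body presses on something with over 40 N, if the wrist force passes 120 N, or if a joint passes its speed limit or range.

## Working session

There is one attempt and no reset: what is moved stays moved. The work goes in short steps, Python scripts to look and compute and a shell command to move; the robot and the scene stay as the last step left them, time stands still between calls to the robot, and variables do not carry over. Pictures are saved under pics/ and viewed, and the job is handed in when it is done.

```bash
ls -la; mkdir -p pics; python3 - <<'E'
from workcell import state, imaging, job, env
import cv2
print(state())
for n in("side","top"):
    p,d=imaging.grab_frame(n); cv2.imwrite(f"pics/{n}0.png",p[:,:,::-1]); 
    import numpy as np; np.save(f"pics/{n}0d.npy",d); np.save(f"pics/{n}0.npy",p)
    print(imaging.camera_info(n))
E
```

```text
total 12
drwxr-xr-x  3 agent agent 4096 Dec  7 14:19 .
drwxr-xr-x 23 root  root  4096 Dec  7 14:19 ..
drwxr-xr-x  2 agent agent 4096 Dec  7 14:19 pics
{'time_s': 0.0, 'qpos': array([-6.76083010e+01,  1.83503562e+01,  8.97070986e+01, -6.99222863e-04,
        7.20432331e+01, -1.14698333e+00]), 'qvel': array([ 0.01734915,  0.0778574 ,  0.0197164 ,  0.06311985, -0.06067994,
        0.04579088]), 'effort': array([ 1.41733672e-03, -4.12450254e+01, -2.31973743e+01,  7.26665184e-02,
        4.54784813e-02, -1.42946469e-04]), 'ee_pos': array([ 229.42948016, -526.68808933,  213.12846784]), 'ee_rot': array([-9.01006811e+01,  1.35084997e-03, -1.56461103e+02]), 'force': array([ 0.43392896,  0.47540467, -0.47254356]), 'torque': array([ 0.01921787, -0.00231415,  0.02385823]), 'gripper_width': 90.88362892351932}
{'fx': 440.7231405617034, 'fy': 440.7231405617034, 'cx': 248.7366229931462, 'cy': 195.3255719902593, 'k1': 0.03934660232535335, 'R': array([[-0.82670171, -0.5625291 ,  0.01119295],
       [-0.40595546,  0.58258825, -0.70412435],
       [ 0.38956956, -0.58664464, -0.70998846]]), 't': array([ 430.49105416,  236.64910442, 1311.49463812])}
{'fx': 482.76435276538786, 'fy': 482.76435276538786, 'cx': 243.2697265855375, 'cy': 184.92286583241562, 'k1': -0.0029688145441498434, 'R': array([[ 0.00953523, -0.99992478, -0.00771499],
       [-0.99485566, -0.00870817, -0.10092761],
       [ 0.10085284,  0.00863767, -0.99486386]]), 't': array([  14.61652134,  542.13604241, 1569.38112385])}
```

View pics/side0.png

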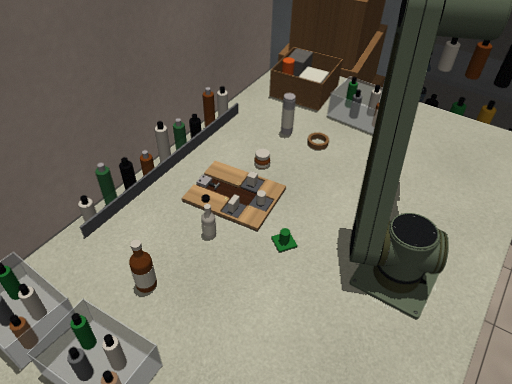

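View pics/top0.png

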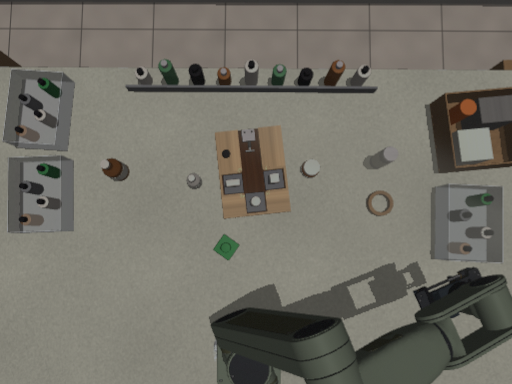

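```bash
python3 - <<'E'
import cv2
p=cv2.imread("pics/top0.png"); cv2.imwrite("pics/top0z.png",cv2.resize(p[90:290,120:370],None,fx=3,fy=3,interpolation=cv2.INTER_CUBIC))
E
```

```text
(no output)
```

View pics/top0z.png

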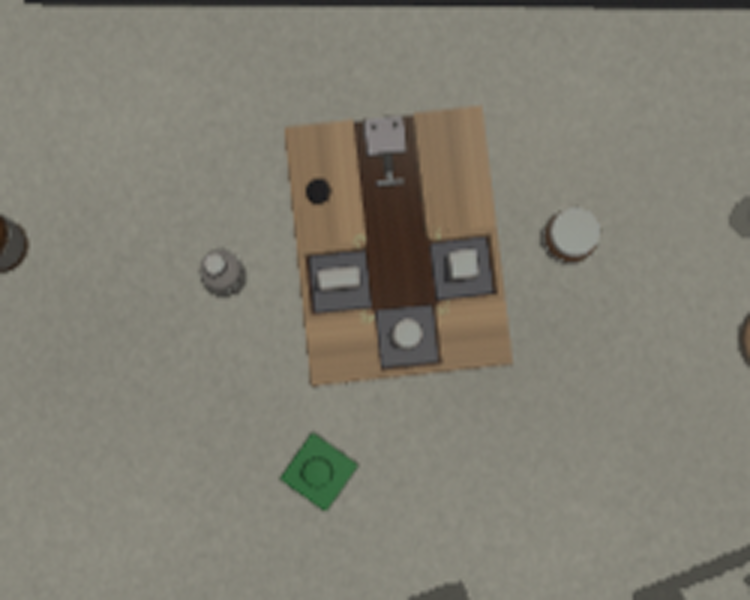

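The top view (up = world +x, left = +y) shows the round carrier in the -x arm (zoom 407,333), the square one in the -y arm (463,263) and the oblong one in the +y arm (338,278). The stop is at (385,135), the cap at (317,190) and the green look-alike at (318,471), off the tray. Next I'll measure positions.

```bash
cat > h.py <<'E'
import numpy as np, cv2
from workcell import imaging
def ray(n,uv):
    c=imaging.camera_info(n); uv=np.atleast_2d(np.asarray(uv,float))
    K=np.array([[c['fx'],0,c['cx']],[0,c['fy'],c['cy']],[0,0,1]])
    x=cv2.undistortPoints(uv[:,None],K,np.array([c['k1'],0,0,0,0.]))[:,0]
    d=np.c_[x,np.ones(len(x))]@c['R']; o=-c['R'].T@c['t']
    return o,d
def onz(n,uv,z):
    o,d=ray(n,uv); s=(z-o[2])/d[:,2]; return (o+s[:,None]*d)[:,:2]
def proj(n,X):
    c=imaging.camera_info(n); X=np.atleast_2d(np.asarray(X,float)); p=X@c['R'].T+c['t']; s=p[:,:2]/p[:,2:]
    r2=(s**2).sum(1,keepdims=True); s=s*(1+c['k1']*r2); return s*[c['fx'],c['fy']]+[c['cx'],c['cy']]
E
python3 - <<'E'
from h import *
p=np.load("pics/top0.npy"); hsv=cv2.cvtColor(p,cv2.COLOR_RGB2HSV)
wood=cv2.inRange(hsv,(8,80,90),(20,200,255)); wood[:,:205]=0;wood[:,295:]=0;wood[:115]=0;wood[230:]=0
cs=cv2.findContours(wood,0,2)[0]; pts=np.vstack([c for c in cs if cv2.contourArea(c)>80])
r=cv2.minAreaRect(pts); b=cv2.boxPoints(r); print(r,b.round(1).tolist())
w=onz("top",b,16); print(w.round(1)); print([np.linalg.norm(w[i]-w[(i+1)%4]).round(1) for i in range(4)])
wh=cv2.inRange(hsv,(0,0,165),(179,40,255)); 
cs=cv2.findContours(wh,0,2)[0]
for c in cs:
    x,y=c[:,0].mean(0)
    if cv2.contourArea(c)>15 and 215<x<330 and 120<y<225:
        m=cv2.moments(c); u=[m['m10']/m['m00'],m['m01']/m['m00']]; print(np.round(u,1),cv2.contourArea(c),onz("top",u,58).round(1))
# grey bases
g=cv2.inRange(hsv,(0,0,50),(179,60,120)); roi=np.zeros_like(g); roi[165:215,220:290]=1
for c in cv2.findContours(g*roi,0,2)[0]:
    if cv2.contourArea(c)>100:
        r=cv2.minAreaRect(c); print('base',np.round(r[0],1),np.round(r[1],1),r[2],onz("top",r[0],14).round(1))
print(onz("top",[120+317/3,90+190/3],30))
E
```

```text
((252.0892333984375, 171.62075805664062), (85.53963470458984, 66.60768127441406), 83.79655456542969) [[214.39999389648438, 132.6999969482422], [280.6000061035156, 125.5], [289.79998779296875, 210.5], [223.60000610351562, 217.6999969482422]]
[[ 719.2  118.8]
 [ 745.6 -104.2]
 [ 459.2 -135.3]
 [ 433.4   83.7]]
[np.float64(224.6), np.float64(288.1), np.float64(220.5), np.float64(287.9)]
base [255.2 201.6] [19.6 19.3] 84.2894058227539 [[487.9 -20.4]]
base [232.8 183.5] [19.2 19.3] 84.2894058227539 [[547.9  54.5]]
base [273.4 179. ] [19.2 19.3] 82.87498474121094 [[564.  -80.6]]
[[646.80063874  79.09899297]]
```

```bash
python3 - <<'E'
from h import *
p=np.load("pics/top0.npy"); d=np.load("pics/top0d.npy"); hsv=cv2.cvtColor(p,cv2.COLOR_RGB2HSV)
print(hsv[200:203,255],hsv[183,230:236].tolist(), hsv[201,246].tolist())
g=cv2.inRange(hsv,(0,0,135),(179,45,255))
cs=cv2.findContours(g,cv2.RETR_LIST,2)[0]
for c in cs:
    m=cv2.moments(c)
    if m['m00']>15:
        u=[m['m10']/m['m00'],m['m01']/m['m00']]
        if 215<u[0]<295 and 125<u[1]<215: 
            r=cv2.minAreaRect(c); print(np.round(u,1),m['m00'],np.round(r[1],1),r[2],onz("top",u,58).round(1), d[int(u[1]),int(u[0])])
def z(u):
    c=imaging.camera_info("top");o,dd=ray("top",u);return o+dd*d[int(round(u[1])),int(round(u[0]))]
for u in [(255,201),(274,178),(233,183),(255,190),(250,170),(225,154),(235,205)]: print(u,z(u).round(1))
# side view check
s=np.load("pics/side0.npy"); hs=cv2.cvtColor(s,cv2.COLOR_RGB2HSV)
cv2.imwrite("pics/side0z.png",cv2.resize(s[150:240,170:300,::-1],None,fx=5,fy=5,interpolation=cv2.INTER_CUBIC))
th=np.radians(6.6);X=np.array([np.cos(th),np.sin(th)]);Y=np.array([-X[1],X[0]]);C=np.array([556.3,-12.8])
for nm,q in [('r',C-69*X),('s',C-69*Y),('o',C+69*Y)]: print(nm,q.round(1),proj("side",[*q,58]).round(1),proj("top",[*q,58]).round(1))
E
```

```text
[[ 43  12 152]
 [ 47  12 154]
 [ 45  10 153]] [[34, 12, 152], [34, 12, 152], [39, 12, 152], [41, 13, 153], [43, 12, 154], [43, 12, 153]] [0, 4, 70]
[255.5 200.5] 41.5 [7. 7.] 90.0 [[488.5 -20.6]] 1559.4164
[232.5 182.2] 46.5 [ 5.  12.7] 83.6598129272461 [[547.5  54.4]] 1567.4072
[274.4 177.4] 49.5 [7. 8.] 90.0 [[564.2 -81.5]] 1569.7373
(255, 201) [[486.9 -19.1  59.5]]
(274, 178) [[562.8 -80.5  54.4]]
(233, 183) [[544.8  52.7  59. ]]
(255, 190) [[527.6 -19.7   4. ]]
(250, 170) [[594.2  -2.4  10.2]]
(225, 154) [[644.7  81.3  29.1]]
(235, 205) [[475.7  46.4  19.7]]
r [487.8 -20.7] [[260.6 191.1]] [[255.5 200.8]]
s [564.2 -81.3] [[251.7 172.2]] [[274.3 177.4]]
o [548.4  55.7] [[232.5 197. ]] [[232.1 181.9]]
```

View pics/side0z.png

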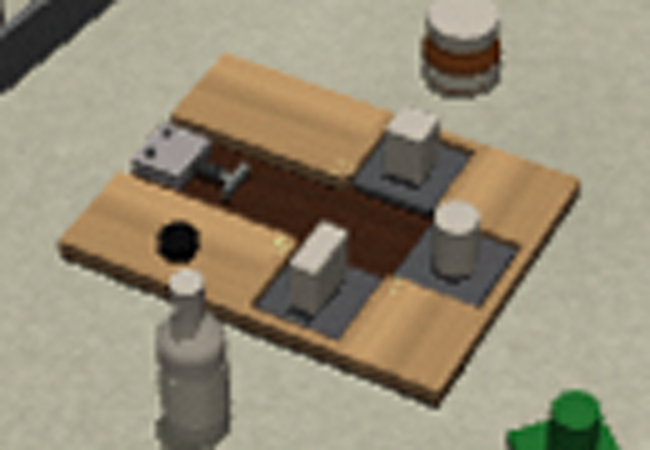

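```bash
cat >> h.py <<'E'
from scipy.spatial.transform import Rotation as Ro
from workcell import state
C=np.array([556.,-13.]); YAW=6.7
th=np.radians(YAW);TX=np.array([np.cos(th),np.sin(th)]);TY=np.array([-TX[1],TX[0]])
def tray(p): v=np.asarray(p)[:2]-C; return np.array([v@TX,v@TY])
def st():
    s=state(); f=s['force'][:2]; print('t',round(s['time_s'],2),'pos',s['ee_pos'].round(1),'tray',tray(s['ee_pos']).round(2),'rot',s['ee_rot'].round(2),'F tray',(f@TX).round(2),(f@TY).round(2),'Fz',s['force'][2].round(2),'w',round(s['gripper_width'],1)); return s
def dl(xyz,yaw=YAW-90):
    s=st(); R=Ro.from_euler('xyz',s['ee_rot'],degrees=True); Rt=Ro.from_euler('xyz',[-90,0,yaw],degrees=True)
    print('delta cm',(R.inv().apply(np.asarray(xyz)-s['ee_pos'])/10).round(3),'twist',np.degrees((R.inv()*Rt).as_rotvec()).round(2))
E
python3 - <<'E'
from h import *
dl([488,-20.5,140])
E
```

```text
t 0.1 pos [ 229.4 -526.8  213.2] tray [-384.27 -472.15] rot [ -90.09    0.   -156.46] F tray 1.15 0.21 Fz -0.24 w 91.3
delta cm [-43.921   7.378 -36.078] twist [ 7.000e-02 -7.316e+01 -6.000e-02]
```

```bash
python3 -m pendant '[{"delta_pos":[-43.9,3,-36.1],"twist":[0,-73.2,0],"grip":100},{"delta_pos":[-43.9,3,-36.1],"twist":[0,-73.2,0],"grip":100},{"delta_pos":[-43.9,3,-36.1],"twist":[0,-73.2,0],"grip":100},{"delta_pos":[-43.9,3,-36.1],"twist":[0,-73.2,0],"grip":100},{"delta_pos":[-43.9,3,-36.1],"twist":[0,-73.2,0],"grip":100}]' 35; python3 -c "
from h import *
dl([488,-20.5,140])"
```

```text
time_s: 0.6
ee_pos: [343.4, -302.8, 200.4]
ee_rot: [-90.0, 0.0, -113.2]
force: [0.7, -0.3, -0.3]
gripper_width: 91.2
t 0.6 pos [ 343.4 -302.8  200.4] tray [-245.   -263.04] rot [-9.0010e+01  2.0000e-02 -1.1318e+02] F tray 0.66 -0.35 Fz -0.28 w 91.2
delta cm [-31.646   6.05    2.184] twist [ 1.000e-02 -2.988e+01 -2.000e-02]
```

```bash
python3 -m pendant '[{"delta_pos":[-31.6,5.4,2.2],"twist":[0,-29.9,0],"grip":100},{"delta_pos":[-31.6,5.4,2.2],"twist":[0,-29.9,0],"grip":100},{"delta_pos":[-31.6,5.4,2.2],"twist":[0,-29.9,0],"grip":100},{"delta_pos":[-31.6,5.4,2.2],"twist":[0,-29.9,0],"grip":100},{"delta_pos":[-31.6,5.4,2.2],"twist":[0,-29.9,0],"grip":100}]'; python3 -c "
from h import *
dl([488,-20.5,100])"
```

```text
time_s: 1.1
ee_pos: [457.2, -84.2, 158.3]
ee_rot: [-90.0, -0.0, -83.5]
force: [1.3, -0.2, 0.1]
gripper_width: 91.7
t 1.1 pos [457.2 -84.2 158.3] tray [-106.47  -59.17] rot [-9.000e+01 -1.000e-02 -8.351e+01] F tray 1.29 -0.33 Fz 0.14 w 91.7
delta cm [-5.981  5.833  3.783] twist [ 0.   -0.21  0.01]
```

```bash
python3 -m pendant '[{"delta_pos":[-6,3,3.8],"twist":[0,-0.2,0],"grip":100},{"delta_pos":[-6,5.8,3.8],"twist":[0,-0.2,0],"grip":100},{"delta_pos":[-6,5.8,3.8],"twist":[0,-0.2,0],"grip":100},{"delta_pos":[-6,5.8,3.8],"twist":[0,-0.2,0],"grip":100},{"delta_pos":[-6,5.8,3.8],"twist":[0,-0.2,0],"grip":100}]'; python3 -c "
from h import *
dl([488,-20.5,24])
p,d=imaging.grab_frame('side'); cv2.imwrite('pics/side1z.png',cv2.resize(p[120:240,170:320,::-1],None,fx=5,fy=5,interpolation=cv2.INTER_CUBIC))"
```

```text
time_s: 1.6
ee_pos: [488.3, -23.2, 101.8]
ee_rot: [-89.9, -0.0, -83.4]
force: [0.2, 1.0, 0.4]
gripper_width: 91.3
t 1.6 pos [488.3 -23.2 101.8] tray [-68.44  -2.19] rot [-8.991e+01 -4.000e-02 -8.344e+01] F tray 0.29 1.02 Fz 0.45 w 91.3
delta cm [-0.274  7.776 -0.01 ] twist [-0.09 -0.14  0.04]
```

View pics/side1z.png

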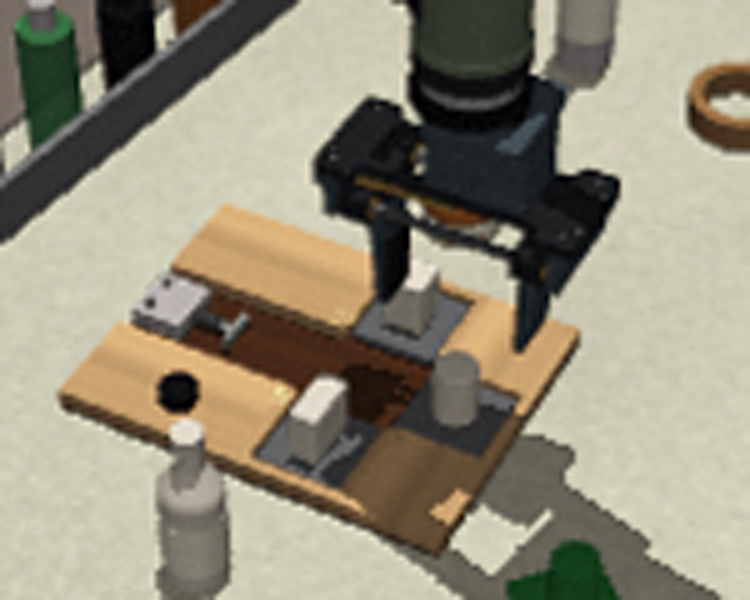

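```bash
python3 -m pendant '[{"delta_pos":[-0.2,3,0],"twist":[0,-0.1,0],"grip":100},{"delta_pos":[-0.2,6,0],"twist":[0,-0.1,0],"grip":100},{"delta_pos":[-0.2,7.6,0],"twist":[0,-0.1,0],"grip":100},{"delta_pos":[-0.2,7.6,0],"twist":[0,-0.1,0],"grip":100},{"delta_pos":[-0.2,7.6,0],"twist":[0,-0.1,0],"grip":70}]'; python3 -c "
from h import *
dl([488,-20.5,22])
p,d=imaging.grab_frame('side'); cv2.imwrite('pics/side2z.png',cv2.resize(p[120:240,170:320,::-1],None,fx=5,fy=5,interpolation=cv2.INTER_CUBIC))"
```

```text
time_s: 2.15
ee_pos: [488.4, -21.2, 26.0]
ee_rot: [-89.9, -0.0, -83.4]
force: [0.1, 1.1, 0.2]
gripper_width: 85.5
t 2.15 pos [488.4 -21.2  26. ] tray [-68.05  -0.24] rot [-8.988e+01 -3.000e-02 -8.338e+01] F tray 0.19 1.13 Fz 0.19 w 85.5
delta cm [-0.073  0.395 -0.037] twist [-0.12 -0.08  0.03]
```

View pics/side2z.png

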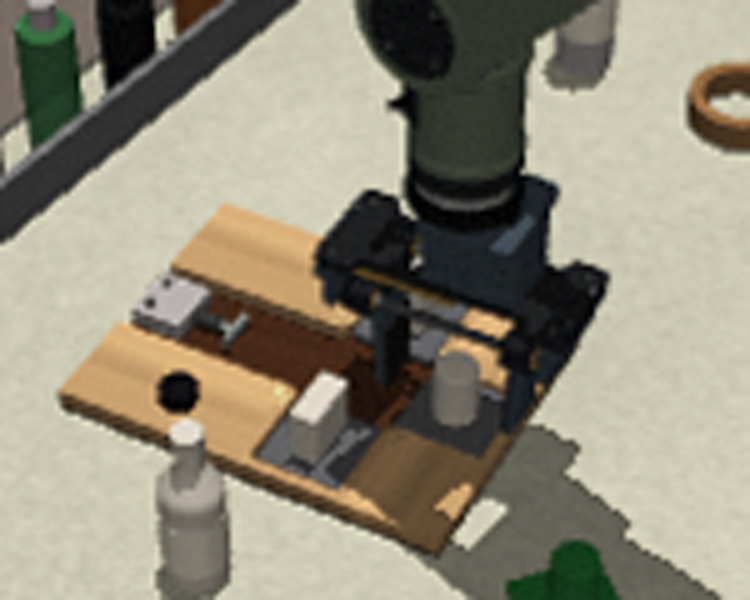

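```bash
python3 -m pendant '[{"delta_pos":[-0.05,0.25,0],"twist":[0,0,0],"grip":60},{"delta_pos":[-0.05,0.25,0],"twist":[0,0,0],"grip":45},{"delta_pos":[-0.05,0.25,0],"twist":[0,0,0],"grip":35},{"delta_pos":[-0.05,0.25,0],"twist":[0,0,0],"grip":25},{"delta_pos":[-0.05,0.25,0],"twist":[0,0,0],"grip":15}]' 35; python3 -c "
from h import *
st()"
```

```text
time_s: 2.7
ee_pos: [487.6, -19.8, 22.4]
ee_rot: [-90.0, -0.0, -83.3]
force: [0.1, 0.1, 0.1]
gripper_width: 41.8
t 2.7 pos [487.6 -19.8  22.4] tray [-68.68   1.26] rot [-8.999e+01 -1.000e-02 -8.328e+01] F tray 0.11 0.07 Fz 0.07 w 41.8
```

```bash
python3 -m pendant '[{"delta_pos":[0,0,0],"twist":[0,0,0],"grip":15},{"delta_pos":[0,0,0],"twist":[0,0,0],"grip":15},{"delta_pos":[0,0,0],"twist":[0,0,0],"grip":15},{"delta_pos":[0,0,0],"twist":[0,0,0],"grip":15},{"delta_pos":[0,0,0],"twist":[0,0,0],"grip":15}]' 35; python3 -c "
from h import *
dl([*(C-40*TX),22])"
```

```text
time_s: 3.2
ee_pos: [487.6, -19.8, 22.3]
ee_rot: [-90.0, -0.0, -83.3]
force: [0.3, -0.1, -0.2]
gripper_width: 31.3
t 3.2 pos [487.6 -19.8  22.3] tray [-68.77   1.25] rot [-90.    -0.   -83.29] F tray 0.32 -0.17 Fz -0.23 w 31.3
delta cm [0.125 0.027 2.877] twist [-0.    0.01  0.  ]
```

```bash
python3 -m pendant '[{"delta_pos":[0,0,1],"twist":[0,0,0],"grip":15},{"delta_pos":[0,0,2],"twist":[0,0,0],"grip":15},{"delta_pos":[0,0,3],"twist":[0,0,0],"grip":15},{"delta_pos":[0,0,4],"twist":[0,0,0],"grip":15},{"delta_pos":[0,0,5],"twist":[0,0,0],"grip":15}]' 35; python3 -c "
from h import *
st()"
```

```text
time_s: 3.7
ee_pos: [538.4, -13.9, 22.3]
ee_rot: [-90.0, -0.0, -83.3]
force: [-0.6, 0.1, 1.8]
gripper_width: 31.5
t 3.7 pos [538.4 -13.9  22.3] tray [-17.58   1.21] rot [-8.998e+01 -1.000e-02 -8.329e+01] F tray -0.63 0.15 Fz 1.83 w 31.5
```

```bash
python3 -m pendant '[{"delta_pos":[0,0,1],"twist":[0,0,0],"grip":15},{"delta_pos":[0,0,2],"twist":[0,0,0],"grip":15},{"delta_pos":[0,0,3],"twist":[0,0,0],"grip":15},{"delta_pos":[0,0,4],"twist":[0,0,0],"grip":15},{"delta_pos":[0,0,5],"twist":[0,0,0],"grip":15}]' 35; python3 -c "
from h import *
st()"
```

```text
time_s: 4.2
ee_pos: [587.7, -8.0, 22.3]
ee_rot: [-90.0, -0.0, -83.3]
force: [-0.7, -0.2, 2.1]
gripper_width: 31.3
t 4.2 pos [587.7  -8.   22.3] tray [32.11  1.25] rot [-8.999e+01 -1.000e-02 -8.329e+01] F tray -0.75 -0.09 Fz 2.09 w 31.3
```

```bash
python3 -m pendant '[{"delta_pos":[0,0,0.8],"twist":[0,0,0],"grip":15},{"delta_pos":[0,0,1.6],"twist":[0,0,0],"grip":15},{"delta_pos":[0,0,2.4],"twist":[0,0,0],"grip":15},{"delta_pos":[0,0,3.0],"twist":[0,0,0],"grip":15},{"delta_pos":[0,0,3.4],"twist":[0,0,0],"grip":15}]' 35; python3 -c "
from h import *
st()
p,d=imaging.grab_frame('side'); cv2.imwrite('pics/side3z.png',cv2.resize(p[120:240,170:320,::-1],None,fx=5,fy=5,interpolation=cv2.INTER_CUBIC))"
```

```text
time_s: 4.7
ee_pos: [621.2, -4.1, 22.3]
ee_rot: [-90.0, -0.0, -83.3]
force: [-0.1, -0.4, 2.3]
gripper_width: 31.2
t 4.7 pos [621.2  -4.1  22.3] tray [65.8   1.25] rot [-8.999e+01 -1.000e-02 -8.329e+01] F tray -0.13 -0.39 Fz 2.33 w 31.2
```

View pics/side3z.png

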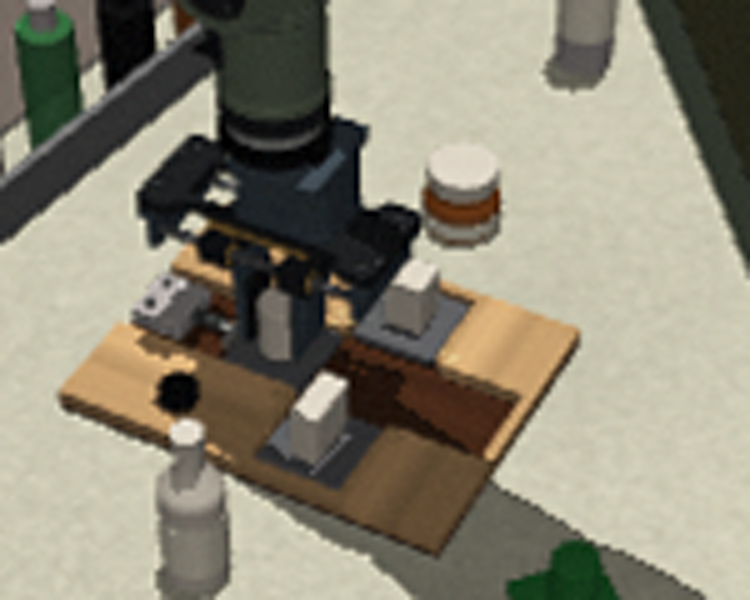

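```bash
python3 -m pendant '[{"delta_pos":[0,0,0.05],"twist":[0,0,0],"grip":15},{"delta_pos":[0,0,0.1],"twist":[0,0,0],"grip":15},{"delta_pos":[0,0,0.15],"twist":[0,0,0],"grip":15},{"delta_pos":[0,0,0.2],"twist":[0,0,0],"grip":15},{"delta_pos":[0,0,0.25],"twist":[0,0,0],"grip":15}]' 35; python3 -c "
from h import *
st()
for v in (182,184,186): print(tray(onz('top',[120+391/3-.33,90+v/3-.33],14)[0]))"
```

```text
time_s: 5.25
ee_pos: [622.9, -3.9, 22.3]
ee_rot: [-90.0, -0.0, -83.3]
force: [-0.3, -0.4, 3.0]
gripper_width: 31.3
t 5.25 pos [622.9  -3.9  22.3] tray [67.52  1.23] rot [-90.02  -0.   -83.29] F tray -0.29 -0.32 Fz 2.97 w 31.3
[104.93539854  -1.06982809]
[102.68112321  -0.82355656]
[100.42748777  -0.57735519]
```

```bash
python3 -m pendant '[{"delta_pos":[0,0,0.04],"twist":[0,0,0],"grip":15},{"delta_pos":[0,0,0.08],"twist":[0,0,0],"grip":15},{"delta_pos":[0,0,0.12],"twist":[0,0,0],"grip":15},{"delta_pos":[0,0,0.16],"twist":[0,0,0],"grip":15},{"delta_pos":[0,0,0.2],"twist":[0,0,0],"grip":15}]' 35; python3 -c "
from h import *
st()"
```

```text
time_s: 5.75
ee_pos: [625.0, -3.7, 22.3]
ee_rot: [-90.0, -0.0, -83.3]
force: [-0.4, 0.2, 2.4]
gripper_width: 31.6
t 5.75 pos [625.   -3.7  22.3] tray [69.62  1.24] rot [-9.002e+01 -1.000e-02 -8.329e+01] F tray -0.35 0.21 Fz 2.37 w 31.6
```

```bash
python3 -m pendant '[{"delta_pos":[0,0,0.04],"twist":[0,0,0],"grip":15},{"delta_pos":[0,0,0.08],"twist":[0,0,0],"grip":15},{"delta_pos":[0,0,0.12],"twist":[0,0,0],"grip":15},{"delta_pos":[0,0,0.12],"twist":[0,0,0],"grip":15},{"delta_pos":[0,0,0.12],"twist":[0,0,0],"grip":15}]' 35; python3 -c "
from h import *
st()"
```

```text
time_s: 6.25
ee_pos: [625.6, -3.6, 22.3]
ee_rot: [-90.1, -0.0, -83.3]
force: [-4.4, -1.7, 6.1]
gripper_width: 31.3
t 6.25 pos [625.6  -3.6  22.3] tray [70.25  1.22] rot [-9.008e+01 -1.000e-02 -8.328e+01] F tray -4.57 -1.16 Fz 6.11 w 31.3
```

```bash
python3 -m pendant '[{"delta_pos":[0,0,0.02],"twist":[0,0,0],"grip":15},{"delta_pos":[0,0,0.04],"twist":[0,0,0],"grip":15},{"delta_pos":[0,0,0.06],"twist":[0,0,0],"grip":15},{"delta_pos":[0,0,0.08],"twist":[0,0,0],"grip":15},{"delta_pos":[0,0,0.08],"twist":[0,0,0],"grip":15}]' 35; python3 -c "
from h import *
st()"
```

```text
time_s: 6.75
ee_pos: [625.9, -3.6, 22.3]
ee_rot: [-90.1, -0.0, -83.3]
force: [-5.0, -1.4, 5.7]
gripper_width: 31.3
t 6.75 pos [625.9  -3.6  22.3] tray [70.52  1.23] rot [-90.15  -0.   -83.28] F tray -5.16 -0.76 Fz 5.65 w 31.3
```

```bash
python3 -m pendant '[{"delta_pos":[0,0,0.03],"twist":[0,0,0],"grip":15},{"delta_pos":[0,0,0.06],"twist":[0,0,0],"grip":15},{"delta_pos":[0,0,0.08],"twist":[0,0,0],"grip":15},{"delta_pos":[0,0,0.1],"twist":[0,0,0],"grip":15},{"delta_pos":[0,0,0.1],"twist":[0,0,0],"grip":15}]' 35; python3 -c "
from h import *
st()"
```

```text
time_s: 7.25
ee_pos: [626.3, -3.5, 22.4]
ee_rot: [-90.2, 0.0, -83.3]
force: [-6.1, -1.5, 7.8]
gripper_width: 31.4
t 7.25 pos [626.3  -3.5  22.4] tray [70.9   1.22] rot [-90.22   0.   -83.28] F tray -6.26 -0.81 Fz 7.79 w 31.4
```

```bash
python3 -m pendant '[{"delta_pos":[0,0,0.03],"twist":[0,0,0],"grip":15},{"delta_pos":[0,0,0.06],"twist":[0,0,0],"grip":15},{"delta_pos":[0,0,0.09],"twist":[0,0,0],"grip":15},{"delta_pos":[0,0,0.12],"twist":[0,0,0],"grip":15},{"delta_pos":[0,0,0.12],"twist":[0,0,0],"grip":15}]' 35; python3 -c "
from h import *
st()"
```

```text
time_s: 7.75
ee_pos: [626.7, -3.5, 22.4]
ee_rot: [-90.3, 0.0, -83.3]
force: [-8.3, -1.4, 9.3]
gripper_width: 31.3
t 7.75 pos [626.7  -3.5  22.4] tray [71.31  1.2 ] rot [-90.32   0.   -83.27] F tray -8.42 -0.44 Fz 9.31 w 31.3
```

```bash
python3 -m pendant '[{"delta_pos":[0,0,0.02],"twist":[0,0,0],"grip":15},{"delta_pos":[0,0,0.05],"twist":[0,0,0],"grip":15},{"delta_pos":[0,0,0.08],"twist":[0,0,0],"grip":15},{"delta_pos":[0,0,0.08],"twist":[0,0,0],"grip":15},{"delta_pos":[0,0,0.08],"twist":[0,0,0],"grip":15}]' 35; python3 -c "
from h import *
st()"
```

```text
time_s: 8.25
ee_pos: [627.0, -3.4, 22.4]
ee_rot: [-90.4, 0.0, -83.3]
force: [-8.3, -2.5, 10.1]
gripper_width: 31.2
t 8.25 pos [627.   -3.4  22.4] tray [71.59  1.24] rot [-90.38   0.   -83.26] F tray -8.58 -1.5 Fz 10.07 w 31.2
```

```bash
python3 -m pendant '[{"delta_pos":[0,0,0.04],"twist":[0,0,0],"grip":15},{"delta_pos":[0,0,0.09],"twist":[0,0,0],"grip":15},{"delta_pos":[0,0,0.09],"twist":[0,0,0],"grip":15},{"delta_pos":[0,0,0.09],"twist":[0,0,0],"grip":15},{"delta_pos":[0,0,0.09],"twist":[0,0,0],"grip":15}]' 35; python3 -c "
from h import *
st()"
```

```text
time_s: 8.75
ee_pos: [627.3, -3.4, 22.4]
ee_rot: [-90.4, 0.0, -83.3]
force: [-10.1, -2.0, 10.9]
gripper_width: 31.7
t 8.75 pos [627.3  -3.4  22.4] tray [71.94  1.23] rot [-9.045e+01  1.000e-02 -8.326e+01] F tray -10.29 -0.83 Fz 10.92 w 31.7
```

```bash
python3 -m pendant '[{"delta_pos":[0,0,0],"twist":[0,0,0],"grip":15},{"delta_pos":[0,0,0],"twist":[0,0,0],"grip":15},{"delta_pos":[0,0,0],"twist":[0,0,0],"grip":15},{"delta_pos":[0,0,0],"twist":[0,0,0],"grip":15},{"delta_pos":[0,0,0],"twist":[0,0,0],"grip":15}]' 35; python3 -c "
from h import *
st()
p,d=imaging.grab_frame('side'); cv2.imwrite('pics/side4z.png',cv2.resize(p[120:240,170:320,::-1],None,fx=5,fy=5,interpolation=cv2.INTER_CUBIC))"
```

```text
time_s: 9.25
ee_pos: [627.3, -3.4, 22.4]
ee_rot: [-90.4, 0.0, -83.3]
force: [-10.9, -2.3, 11.3]
gripper_width: 31.3
t 9.25 pos [627.3  -3.4  22.4] tray [71.94  1.2 ] rot [-9.045e+01  1.000e-02 -8.326e+01] F tray -11.09 -1.06 Fz 11.35 w 31.3
```

View pics/side4z.png

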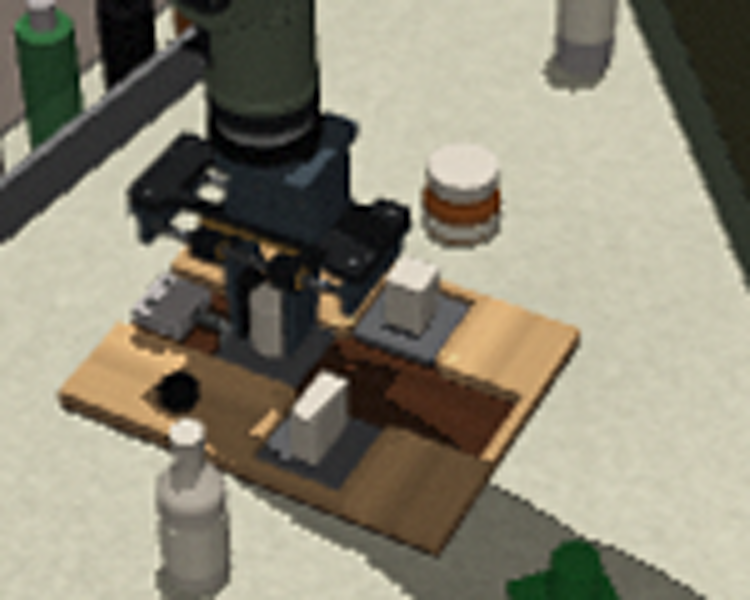

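```bash
python3 -m pendant '[{"delta_pos":[0,0,-0.1],"twist":[0,0,0],"grip":15},{"delta_pos":[0,0,-0.2],"twist":[0,0,0],"grip":15},{"delta_pos":[0,0,-0.3],"twist":[0,0,0],"grip":15},{"delta_pos":[0,0,-0.4],"twist":[0,0,0],"grip":15},{"delta_pos":[0,0,-0.45],"twist":[0,0,0],"grip":15}]' 35; python3 -c "
from h import *
st()"
```

```text
time_s: 9.8
ee_pos: [625.9, -3.6, 22.2]
ee_rot: [-90.1, -0.0, -83.3]
force: [-3.0, -1.0, 4.2]
gripper_width: 32.0
t 9.8 pos [625.9  -3.6  22.2] tray [70.56  1.2 ] rot [-9.006e+01 -1.000e-02 -8.329e+01] F tray -3.06 -0.69 Fz 4.2 w 32.0
```

```bash
python3 -m pendant '[{"delta_pos":[0,0,-0.08],"twist":[0,0,0],"grip":15},{"delta_pos":[0,0,-0.13],"twist":[0,0,0],"grip":15},{"delta_pos":[0,0,-0.13],"twist":[0,0,0],"grip":15},{"delta_pos":[0,0,-0.13],"twist":[0,0,0],"grip":40},{"delta_pos":[0,0,-0.13],"twist":[0,0,0],"grip":45}]' 35; python3 -c "
from h import *
st()"
```

```text
time_s: 10.3
ee_pos: [625.9, -3.5, 21.9]
ee_rot: [-89.9, 0.0, -83.3]
force: [0.4, 0.2, -0.6]
gripper_width: 39.8
t 10.3 pos [625.9  -3.5  21.9] tray [70.49  1.3 ] rot [-89.93   0.   -83.3 ] F tray 0.4 0.11 Fz -0.65 w 39.8
```

```bash
python3 -m pendant '[{"delta_pos":[0,0,0],"twist":[0,0,0],"grip":47},{"delta_pos":[0,-1,0],"twist":[0,0,0],"grip":47},{"delta_pos":[0,-2.5,0],"twist":[0,0,0],"grip":47},{"delta_pos":[0,-5,0],"twist":[0,0,0],"grip":47},{"delta_pos":[0,-7.5,0],"twist":[0,0,0],"grip":47}]' 35; python3 -c "
from h import *
dl([*(C-69*TY),75])
p,d=imaging.grab_frame('side'); cv2.imwrite('pics/side5z.png',cv2.resize(p[120:240,170:320,::-1],None,fx=5,fy=5,interpolation=cv2.INTER_CUBIC))"
```

```text
time_s: 10.8
ee_pos: [625.3, -3.6, 98.4]
ee_rot: [-90.0, -0.0, -83.3]
force: [0.9, -0.5, -0.5]
gripper_width: 42.8
t 10.8 pos [625.3  -3.6  98.4] tray [69.89  1.3 ] rot [-89.99  -0.   -83.29] F tray 0.84 -0.56 Fz -0.47 w 42.8
delta cm [ 7.028  2.343 -6.99 ] twist [-0.01  0.01  0.  ]
```

View pics/side5z.png

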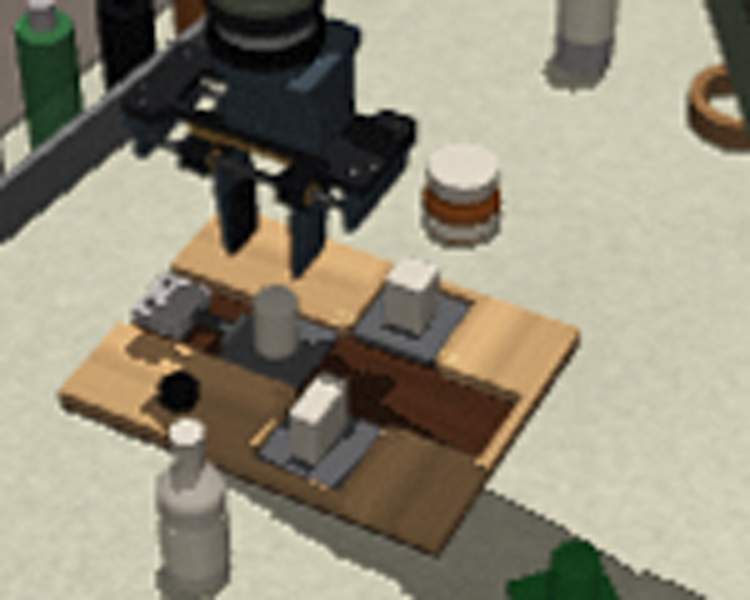

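```bash
python3 -m pendant '[{"delta_pos":[3.5,0,-3.5],"twist":[0,0,0],"grip":70},{"delta_pos":[7,0,-7],"twist":[0,0,0],"grip":70},{"delta_pos":[7,0,-7],"twist":[0,0,0],"grip":70},{"delta_pos":[7,2,-7],"twist":[0,0,0],"grip":70},{"delta_pos":[7,2.4,-7],"twist":[0,0,0],"grip":70}]' 35; python3 -c "
from h import *
dl([563.6,-81,22])
p,d=imaging.grab_frame('side'); cv2.imwrite('pics/side6z.png',cv2.resize(p[120:240,170:320,::-1],None,fx=5,fy=5,interpolation=cv2.INTER_CUBIC))"
```

```text
time_s: 11.35
ee_pos: [563.2, -81.2, 72.3]
ee_rot: [-90.1, 0.0, -83.3]
force: [-0.3, 0.3, -0.8]
gripper_width: 63.8
t 11.35 pos [563.2 -81.2  72.3] tray [ -0.77 -68.53] rot [-9.009e+01  4.000e-02 -8.333e+01] F tray -0.22 0.34 Fz -0.78 w 63.8
delta cm [-0.008  5.033  0.047] twist [ 0.09 -0.03 -0.04]
```

View pics/side6z.png

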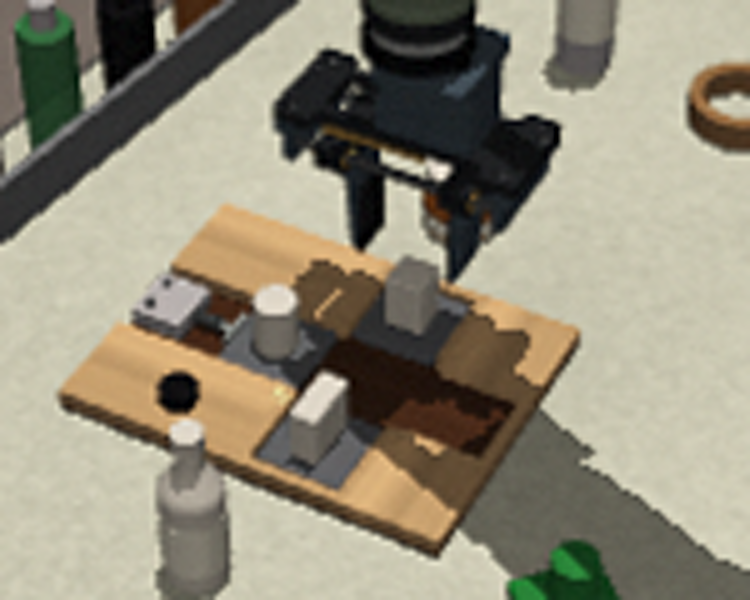

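```bash
python3 -m pendant '[{"delta_pos":[0,2.5,0],"twist":[0,0,0],"grip":70},{"delta_pos":[0,4.8,0],"twist":[0,0,0],"grip":70},{"delta_pos":[0,4.8,0],"twist":[0,0,0],"grip":70},{"delta_pos":[0,4.8,0],"twist":[0,0,0],"grip":60},{"delta_pos":[0,4.8,0],"twist":[0,0,0],"grip":45}]' 35; python3 -c "
from h import *
dl([563.6,-81,22])
p,d=imaging.grab_frame('side'); cv2.imwrite('pics/side7z.png',cv2.resize(p[120:240,170:320,::-1],None,fx=5,fy=5,interpolation=cv2.INTER_CUBIC))"
```

```text
time_s: 11.9
ee_pos: [565.2, -81.2, 26.6]
ee_rot: [-89.9, -0.0, -83.3]
force: [-0.1, -0.2, 0.1]
gripper_width: 50.6
t 11.9 pos [565.2 -81.2  26.6] tray [  1.17 -68.84] rot [-8.985e+01 -4.000e-02 -8.327e+01] F tray -0.16 -0.21 Fz 0.13 w 50.6
delta cm [-0.042  0.464 -0.156] twist [-0.15  0.03  0.04]
```

View pics/side7z.png

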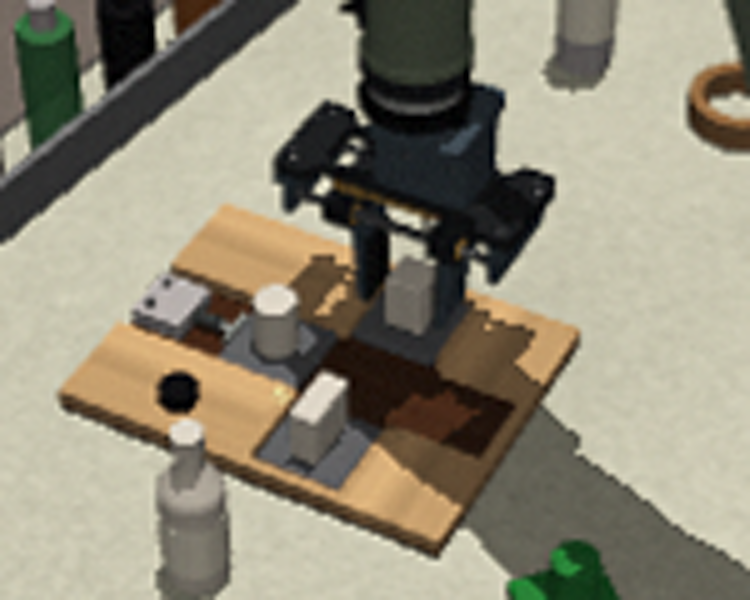

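```bash
python3 -m pendant '[{"delta_pos":[0,0.3,-0.05],"twist":[0,0,0],"grip":45},{"delta_pos":[0,0.3,-0.05],"twist":[0,0,0],"grip":40},{"delta_pos":[0,0.3,-0.05],"twist":[0,0,0],"grip":30},{"delta_pos":[0,0.3,-0.05],"twist":[0,0,0],"grip":20},{"delta_pos":[0,0.3,-0.05],"twist":[0,0,0],"grip":15}]' 15; python3 -c "
from h import *
st()"
```

```text
time_s: 12.45
ee_pos: [563.4, -81.4, 22.5]
ee_rot: [-90.0, -0.0, -83.3]
force: [-0.4, -1.0, 1.2]
gripper_width: 30.3
t 12.45 pos [563.4 -81.4  22.5] tray [ -0.59 -68.81] rot [-8.999e+01 -1.000e-02 -8.329e+01] F tray -0.5 -0.91 Fz 1.24 w 30.3
```

```bash
python3 -m pendant '[{"delta_pos":[0,0,0],"twist":[0,0,0],"grip":15},{"delta_pos":[0,0,0],"twist":[0,0,0],"grip":15},{"delta_pos":[0,0,0],"twist":[0,0,0],"grip":15},{"delta_pos":[0,0,0],"twist":[0,0,0],"grip":15},{"delta_pos":[0,0,0],"twist":[0,0,0],"grip":15}]' 35; python3 -c "
from h import *
st()"
```

```text
time_s: 12.95
ee_pos: [563.5, -81.4, 22.5]
ee_rot: [-90.0, -0.0, -83.3]
force: [-1.1, -0.0, 4.2]
gripper_width: 29.8
t 12.95 pos [563.5 -81.4  22.5] tray [ -0.56 -68.83] rot [-8.999e+01 -1.000e-02 -8.329e+01] F tray -1.09 0.1 Fz 4.22 w 29.8
```

```bash
python3 -m pendant '[{"delta_pos":[-1,0,0],"twist":[0,0,0],"grip":15},{"delta_pos":[-2,0,0],"twist":[0,0,0],"grip":15},{"delta_pos":[-3,0,0],"twist":[0,0,0],"grip":15},{"delta_pos":[-4,0,0],"twist":[0,0,0],"grip":15},{"delta_pos":[-4.5,0,0],"twist":[0,0,0],"grip":15}]' 35; python3 -c "
from h import *
st()"
```

```text
time_s: 13.45
ee_pos: [558.1, -35.3, 22.5]
ee_rot: [-90.0, -0.0, -83.2]
force: [0.5, -0.8, 4.9]
gripper_width: 30.1
t 13.45 pos [558.1 -35.3  22.5] tray [ -0.47 -22.36] rot [-8.997e+01 -1.000e-02 -8.322e+01] F tray 0.39 -0.87 Fz 4.92 w 30.1
```

```bash
python3 -m pendant '[{"delta_pos":[-0.8,0,0],"twist":[0,0,0],"grip":15},{"delta_pos":[-1.6,0,0],"twist":[0,0,0],"grip":15},{"delta_pos":[-2.2,0,0],"twist":[0,0,0],"grip":15},{"delta_pos":[-2.35,0,0],"twist":[0,0,0],"grip":15},{"delta_pos":[-2.35,0,0],"twist":[0,0,0],"grip":15}]' 35; python3 -c "
from h import *
st()
for n in ('side','top'):
    p,d=imaging.grab_frame(n); np.save(f'pics/{n}8.npy',p)
    r=(slice(120,240),slice(170,320)) if n=='side' else (slice(100,240),slice(190,340))
    cv2.imwrite(f'pics/{n}8z.png',cv2.resize(p[r][:,:,::-1],None,fx=4,fy=4,interpolation=cv2.INTER_CUBIC))"
```

```text
time_s: 13.95
ee_pos: [555.4, -12.0, 22.4]
ee_rot: [-90.0, 0.0, -83.2]
force: [0.2, 0.2, 5.9]
gripper_width: 29.6
t 13.95 pos [555.4 -12.   22.4] tray [-0.52  1.05] rot [-8.998e+01  2.000e-02 -8.325e+01] F tray 0.25 0.14 Fz 5.88 w 29.6
```

View pics/side8z.png

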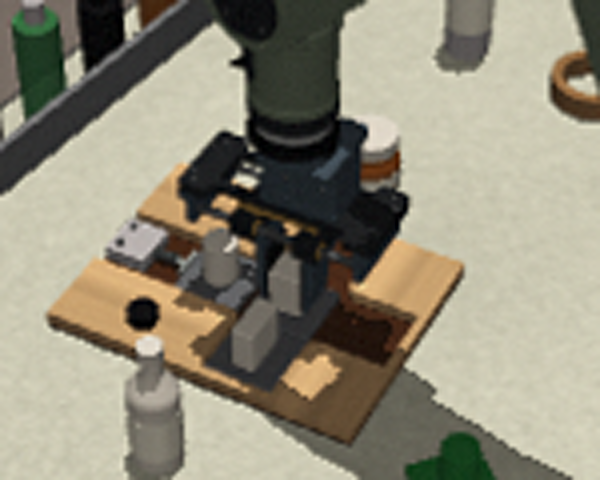

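View pics/top8z.png

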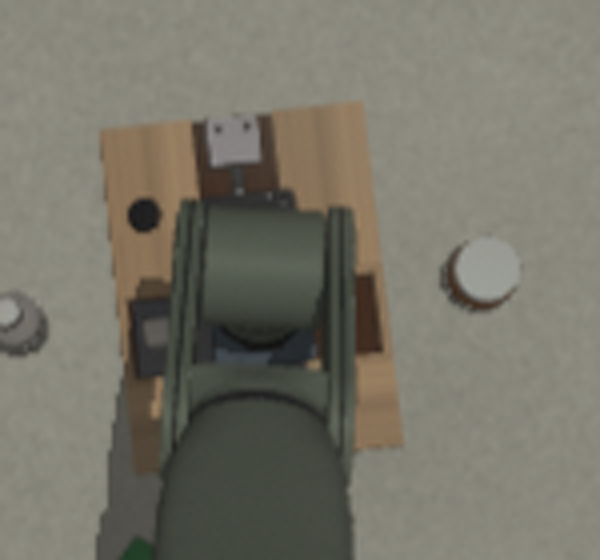

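```bash
python3 -m pendant '[{"delta_pos":[0.06,0,0.0],"twist":[0,0,0],"grip":15},{"delta_pos":[0.06,0,0.1],"twist":[0,0,0],"grip":15},{"delta_pos":[0.06,0,0.2],"twist":[0,0,0],"grip":15},{"delta_pos":[0.06,0,0.3],"twist":[0,0,0],"grip":15},{"delta_pos":[0.06,0,0.4],"twist":[0,0,0],"grip":15}]' 35; python3 -c "
from h import *
st()"
```

```text
time_s: 14.55
ee_pos: [559.2, -12.6, 22.5]
ee_rot: [-90.0, 0.0, -83.3]
force: [-1.4, -1.1, 5.8]
gripper_width: 30.0
t 14.55 pos [559.2 -12.6  22.5] tray [3.2  0.07] rot [-9.001e+01  1.000e-02 -8.326e+01] F tray -1.54 -0.94 Fz 5.75 w 30.0
```

```bash
python3 -m pendant '[{"delta_pos":[0,0,0.04],"twist":[0,0,0],"grip":15},{"delta_pos":[0,0,0.08],"twist":[0,0,0],"grip":15},{"delta_pos":[0,0,0.12],"twist":[0,0,0],"grip":15},{"delta_pos":[0,0,0.16],"twist":[0,0,0],"grip":15},{"delta_pos":[0,0,0.2],"twist":[0,0,0],"grip":15}]' 35; python3 -c "
from h import *
st()"
```

```text
time_s: 15.05
ee_pos: [561.2, -12.3, 22.5]
ee_rot: [-90.0, 0.0, -83.3]
force: [-2.3, -0.3, 6.0]
gripper_width: 30.0
t 15.05 pos [561.2 -12.3  22.5] tray [5.19 0.07] rot [-9.000e+01  1.000e-02 -8.326e+01] F tray -2.29 -0.01 Fz 6.04 w 30.0
```

```bash
python3 -m pendant '[{"delta_pos":[0,0,0.04],"twist":[0,0,0],"grip":15},{"delta_pos":[0,0,0.08],"twist":[0,0,0],"grip":15},{"delta_pos":[0,0,0.12],"twist":[0,0,0],"grip":15},{"delta_pos":[0,0,0.12],"twist":[0,0,0],"grip":15},{"delta_pos":[0,0,0.12],"twist":[0,0,0],"grip":15}]' 35; python3 -c "
from h import *
st()"
```

```text
time_s: 15.55
ee_pos: [561.8, -12.2, 22.5]
ee_rot: [-90.1, 0.0, -83.3]
force: [-2.9, -0.4, 5.7]
gripper_width: 29.9
t 15.55 pos [561.8 -12.2  22.5] tray [5.89 0.1 ] rot [-9.006e+01  1.000e-02 -8.326e+01] F tray -2.9 -0.07 Fz 5.72 w 29.9
```

```bash
python3 -m pendant '[{"delta_pos":[0,0,0.03],"twist":[0,0,0],"grip":15},{"delta_pos":[0,0,0.06],"twist":[0,0,0],"grip":15},{"delta_pos":[0,0,0.08],"twist":[0,0,0],"grip":15},{"delta_pos":[0,0,0.08],"twist":[0,0,0],"grip":15},{"delta_pos":[0,0,0.08],"twist":[0,0,0],"grip":15}]' 35; python3 -c "
from h import *
st()"
```

```text
time_s: 16.05
ee_pos: [562.1, -12.2, 22.5]
ee_rot: [-90.1, 0.0, -83.3]
force: [-2.7, -0.8, 8.4]
gripper_width: 30.1
t 16.05 pos [562.1 -12.2  22.5] tray [6.12 0.12] rot [-9.013e+01  1.000e-02 -8.325e+01] F tray -2.75 -0.45 Fz 8.39 w 30.1
```

```bash
python3 -m pendant '[{"delta_pos":[0,0,0.04],"twist":[0,0,0],"grip":15},{"delta_pos":[0,0,0.08],"twist":[0,0,0],"grip":15},{"delta_pos":[0,0,0.12],"twist":[0,0,0],"grip":15},{"delta_pos":[0,0,0.15],"twist":[0,0,0],"grip":15},{"delta_pos":[0,0,0.15],"twist":[0,0,0],"grip":15}]' 35; python3 -c "
from h import *
st()"
```

```text
time_s: 16.55
ee_pos: [562.6, -12.1, 22.6]
ee_rot: [-90.2, 0.0, -83.3]
force: [-6.2, -1.4, 10.7]
gripper_width: 29.8
t 16.55 pos [562.6 -12.1  22.6] tray [6.63 0.1 ] rot [-9.025e+01  2.000e-02 -8.325e+01] F tray -6.34 -0.64 Fz 10.73 w 29.8
```

```bash
python3 -m pendant '[{"delta_pos":[0,0,0.03],"twist":[0,0,0],"grip":15},{"delta_pos":[0,0,0.06],"twist":[0,0,0],"grip":15},{"delta_pos":[0,0,0.1],"twist":[0,0,0],"grip":15},{"delta_pos":[0,0,0.12],"twist":[0,0,0],"grip":15},{"delta_pos":[0,0,0.12],"twist":[0,0,0],"grip":15}]' 35; python3 -c "
from h import *
st()"
```

```text
time_s: 17.05
ee_pos: [563.0, -12.1, 22.6]
ee_rot: [-90.3, 0.0, -83.2]
force: [-8.2, -1.3, 11.8]
gripper_width: 29.5
t 17.05 pos [563.  -12.1  22.6] tray [7.01 0.13] rot [-9.034e+01  3.000e-02 -8.325e+01] F tray -8.32 -0.29 Fz 11.8 w 29.5
```

```bash
python3 -m pendant '[{"delta_pos":[0,0,0.03],"twist":[0,0,0],"grip":15},{"delta_pos":[0,0,0.06],"twist":[0,0,0],"grip":15},{"delta_pos":[0,0,0.1],"twist":[0,0,0],"grip":15},{"delta_pos":[0,0,0.1],"twist":[0,0,0],"grip":15},{"delta_pos":[0,0,0.1],"twist":[0,0,0],"grip":15}]' 35; python3 -c "
from h import *
st()"
```

```text
time_s: 17.55
ee_pos: [563.3, -12.0, 22.6]
ee_rot: [-90.4, 0.0, -83.2]
force: [-8.5, -1.1, 14.6]
gripper_width: 30.2
t 17.55 pos [563.3 -12.   22.6] tray [7.37 0.15] rot [-9.042e+01  3.000e-02 -8.325e+01] F tray -8.55 -0.09 Fz 14.64 w 30.2
```

```bash
python3 -m pendant '[{"delta_pos":[0,0,0.03],"twist":[0,0,0],"grip":15},{"delta_pos":[0,0,0.06],"twist":[0,0,0],"grip":15},{"delta_pos":[0,0,0.06],"twist":[0,0,0],"grip":15},{"delta_pos":[0,0,0.06],"twist":[0,0,0],"grip":15},{"delta_pos":[0,0,0.06],"twist":[0,0,0],"grip":15}]' 35; python3 -c "
from h import *
st()"
```

```text
time_s: 18.05
ee_pos: [563.5, -12.0, 22.7]
ee_rot: [-90.5, 0.0, -83.2]
force: [-9.3, -1.0, 14.2]
gripper_width: 29.9
t 18.05 pos [563.5 -12.   22.7] tray [7.56 0.16] rot [-9.046e+01  3.000e-02 -8.325e+01] F tray -9.39 0.11 Fz 14.24 w 29.9
```

```bash
python3 -m pendant '[{"delta_pos":[0,0,0.04],"twist":[0,0,0],"grip":15},{"delta_pos":[0,0,0.08],"twist":[0,0,0],"grip":15},{"delta_pos":[0,0,0.08],"twist":[0,0,0],"grip":15},{"delta_pos":[0,0,0.08],"twist":[0,0,0],"grip":15},{"delta_pos":[0,0,0.08],"twist":[0,0,0],"grip":15}]' 35; python3 -c "
from h import *
st()"
```

```text
time_s: 18.55
ee_pos: [563.8, -12.0, 22.7]
ee_rot: [-90.5, 0.0, -83.2]
force: [-10.1, -2.4, 16.0]
gripper_width: 29.7
t 18.55 pos [563.8 -12.   22.7] tray [7.83 0.14] rot [-9.053e+01  3.000e-02 -8.324e+01] F tray -10.28 -1.23 Fz 15.95 w 29.7
```

```bash
python3 -m pendant '[{"delta_pos":[0,0,0],"twist":[0,0,0],"grip":15},{"delta_pos":[0,0,0],"twist":[0,0,0],"grip":15},{"delta_pos":[0,0,0],"twist":[0,0,0],"grip":15},{"delta_pos":[0,0,0],"twist":[0,0,0],"grip":15},{"delta_pos":[0,0,0],"twist":[0,0,0],"grip":15}]' 35; python3 -c "
from h import *
st()"
```

```text
time_s: 19.05
ee_pos: [563.7, -11.9, 22.7]
ee_rot: [-90.5, 0.0, -83.2]
force: [-9.9, -2.0, 15.4]
gripper_width: 30.0
t 19.05 pos [563.7 -11.9  22.7] tray [7.8  0.17] rot [-9.053e+01  3.000e-02 -8.324e+01] F tray -10.09 -0.85 Fz 15.43 w 30.0
```

```bash
python3 -m pendant '[{"delta_pos":[0,0,0.04],"twist":[0,0,0],"grip":15},{"delta_pos":[0,0,0.08],"twist":[0,0,0],"grip":15},{"delta_pos":[0,0,0.08],"twist":[0,0,0],"grip":15},{"delta_pos":[0,0,0.08],"twist":[0,0,0],"grip":15},{"delta_pos":[0,0,0.08],"twist":[0,0,0],"grip":15}]' 35; python3 -c "
from h import *
st()
p,d=imaging.grab_frame('side'); cv2.imwrite('pics/side9z.png',cv2.resize(p[120:240,170:320,::-1],None,fx=5,fy=5,interpolation=cv2.INTER_CUBIC))"
```

```text
time_s: 19.55
ee_pos: [564.0, -11.9, 22.7]
ee_rot: [-90.6, 0.0, -83.2]
force: [-11.3, -2.5, 16.6]
gripper_width: 30.1
t 19.55 pos [564.  -11.9  22.7] tray [8.06 0.15] rot [-9.059e+01  4.000e-02 -8.324e+01] F tray -11.49 -1.18 Fz 16.63 w 30.1
```

View pics/side9z.png

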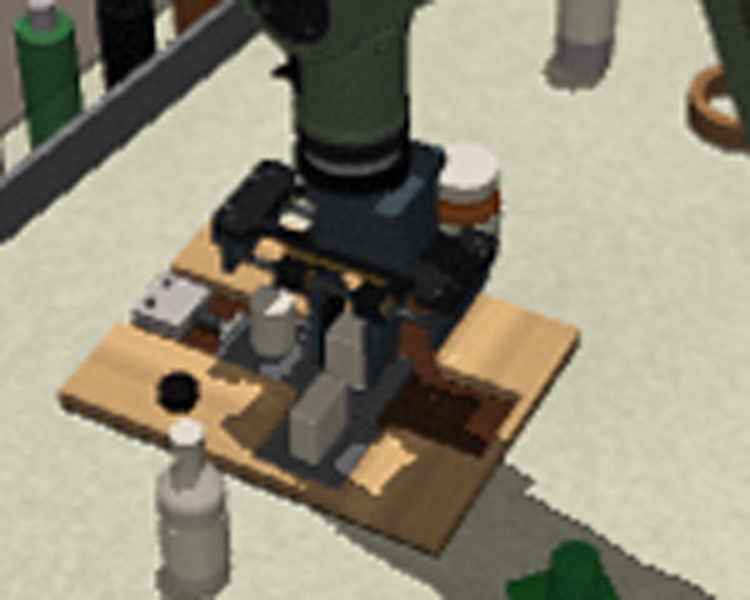

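```bash
python3 -m pendant '[{"delta_pos":[0,0,-0.12],"twist":[0,0,0],"grip":15},{"delta_pos":[0,0,-0.24],"twist":[0,0,0],"grip":15},{"delta_pos":[0,0,-0.36],"twist":[0,0,0],"grip":15},{"delta_pos":[0,0,-0.48],"twist":[0,0,0],"grip":15},{"delta_pos":[0,0,-0.55],"twist":[0,0,0],"grip":15}]' 35; python3 -c "
from h import *
st()"
```

```text
time_s: 20.1
ee_pos: [562.5, -12.1, 22.5]
ee_rot: [-90.1, 0.0, -83.3]
force: [-3.0, -1.0, 6.9]
gripper_width: 29.8
t 20.1 pos [562.5 -12.1  22.5] tray [6.59 0.11] rot [-9.010e+01  1.000e-02 -8.326e+01] F tray -3.07 -0.6 Fz 6.94 w 29.8
```

```bash
python3 -m pendant '[{"delta_pos":[0,0,-0.06],"twist":[0,0,0],"grip":15},{"delta_pos":[0,0,-0.12],"twist":[0,0,0],"grip":15},{"delta_pos":[0,0,-0.12],"twist":[0,0,0],"grip":15},{"delta_pos":[0,0,-0.12],"twist":[0,0,0],"grip":42},{"delta_pos":[0,0,-0.12],"twist":[0,0,0],"grip":45}]' 35; python3 -c "
from h import *
st()"
```

```text
time_s: 20.6
ee_pos: [561.9, -12.4, 21.6]
ee_rot: [-90.1, 0.0, -83.3]
force: [0.4, 0.8, -0.2]
gripper_width: 40.3
t 20.6 pos [561.9 -12.4  21.6] tray [ 5.98 -0.07] rot [-9.007e+01  2.000e-02 -8.326e+01] F tray 0.45 0.76 Fz -0.17 w 40.3
```

```bash
python3 -m pendant '[{"delta_pos":[0,0,0],"twist":[0,0,0],"grip":45},{"delta_pos":[0,0,0],"twist":[0,0,0],"grip":45},{"delta_pos":[0,-1.5,0],"twist":[0,0,0],"grip":45},{"delta_pos":[0,-4,0],"twist":[0,0,0],"grip":45},{"delta_pos":[0,-8,0],"twist":[0,0,0],"grip":45}]' 35; python3 -m pendant '[{"delta_pos":[0,-4,-5],"twist":[0,0,0],"grip":45},{"delta_pos":[0,-8,-10],"twist":[0,0,0],"grip":45},{"delta_pos":[0,-10,-15],"twist":[0,0,0],"grip":45},{"delta_pos":[0,-10,-20],"twist":[0,0,0],"grip":45},{"delta_pos":[0,-10,-22],"twist":[0,0,0],"grip":45}]'; python3 -c "
from h import *
st()
for n in ('side','top'):
    p,d=imaging.grab_frame(n); np.save(f'pics/{n}10.npy',p)
    r=(slice(120,240),slice(170,320)) if n=='side' else (slice(100,240),slice(190,340))
    cv2.imwrite(f'pics/{n}10z.png',cv2.resize(p[r][:,:,::-1],None,fx=4,fy=4,interpolation=cv2.INTER_CUBIC))"
```

```text
time_s: 21.1
ee_pos: [560.7, -13.0, 100.8]
ee_rot: [-90.3, 0.1, -83.3]
force: [0.4, -0.2, 0.2]
gripper_width: 40.9
time_s: 21.6
ee_pos: [342.7, -38.9, 203.0]
ee_rot: [-89.9, -0.0, -83.3]
force: [-0.3, -1.3, 0.6]
gripper_width: 41.3
t 21.6 pos [342.7 -38.9 203. ] tray [-214.9    -0.82] rot [-8.990e+01 -4.000e-02 -8.327e+01] F tray -0.5 -1.26 Fz 0.57 w 41.3
```

View pics/side10z.png

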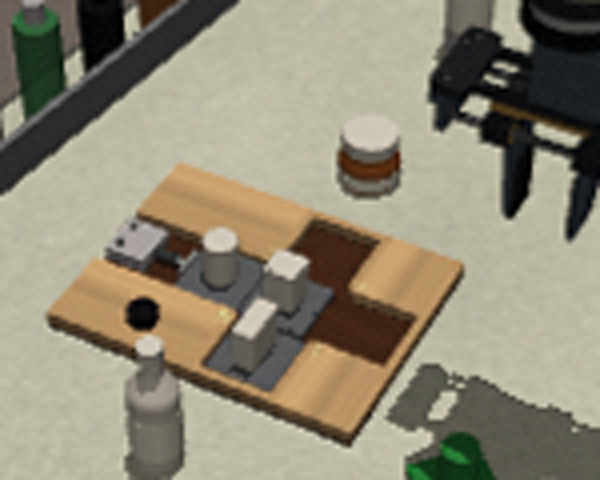

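View pics/top10z.png

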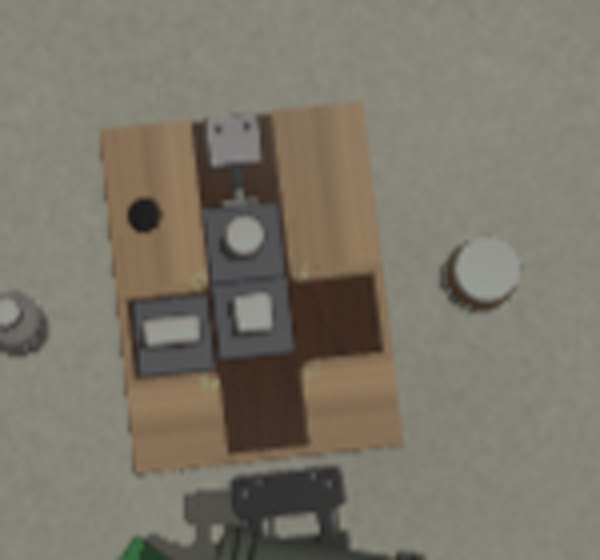

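The pictures show the round carrier against the nose (top zoom 244,236) with the square one right behind it (253,313). The oblong carrier is still in its arm, and the cap and bottles look unmoved. I'll check the numbers before handing in.

```bash
python3 - <<'E'
from h import *
def tops(f):
    hsv=cv2.cvtColor(np.load(f),cv2.COLOR_RGB2HSV); out=[]
    for c in cv2.findContours(cv2.inRange(hsv,(0,0,135),(179,45,255)),cv2.RETR_LIST,2)[0]:
        m=cv2.moments(c)
        if m['m00']>20:
            u=[m['m10']/m['m00'],m['m01']/m['m00']]
            if 215<u[0]<285 and 145<u[1]<215: w=onz("top",u,58)[0]; out.append(w); print(np.round(u,1),m['m00'],w.round(1),tray(w).round(1))
    return out
tops('pics/top0.npy');print(); tops('pics/top10.npy'); st()
E
```

```text
[255.5 200.5] 41.5 [488.5 -20.6] [-67.9   0.3]
[232.5 182.2] 46.5 [547.5  54.4] [-0.6 67.9]
[274.4 177.4] 49.5 [564.2 -81.5] [  0.1 -69. ]

[215.5 204. ] 30.0 [476.  108.5] [-65.3 130. ]
[232.4 182.2] 45.5 [547.5  54.8] [-0.5 68.3]
[253.1 177.7] 48.5 [562.9 -12.5] [ 6.9 -0.3]
[250.7 158.3] 42.5 [626.3  -4.2] [70.9  0.6]
t 21.7 pos [338.5 -38.7 202.4] tray [-2.1904e+02 -1.3000e-01] rot [-90.11   0.   -83.36] F tray 1.78 0.6 Fz 0.19 w 41.2
```

```bash
python3 -c "
from workcell import job
print(job.job_done())"
```

```text
the job is handed in; nothing more can be done
None
```

I slid the round carrier through the crossing into the dock lane and pressed it on the stop. The square carrier then went through the crossing and pressed it again. After each press I backed off, opened the fingers and lifted clear. The job was handed in at about 21.7 s of the 67 s allowed, and no verdict was reported.

**Pressing:** these are estimates, because the stop's own force and its counts can't be read. In both presses the wrist read about 10–11.5 N along the lane for at least 0.5 s. After allowing for floor friction, that is about 8–9 N on the stop. The nose had been pushed back about 2.3–2.6 mm, which suggests 9–10 N. Both estimates lie between the 5 N needed and the 14 N limit.

**Final check from the top camera:**

| Item | Measured |
|---|---|
| Round carrier | x = 70.9 mm, y = 0.6 mm |
| Square carrier | x = 6.9 mm, y = -0.3 mm |
| Distance between their centres | 64 mm |
| Oblong carrier | moved about 0.4 mm, within measuring error |

The robot was clear of everything. The cap, lotion and cream looked unmoved in the last pictures. I did not check the tape, shampoo and spray there, but the arm stayed well away from them.

**Disagreements:**
- The two cameras differed by about 4 mm on height and position.
- I felt the nose at x ≈ 69.7 mm, against the stated minimum of 71 mm. My tray centre is therefore probably 1–2 mm off along x, in the direction that adds margin.
- While pressing, the wrist also read 11–17 N upward. I took this as the gripped carrier tilting slightly against the floor; it cleared on release.

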